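# Rinse the last glass on the press-down rinser and stand it on the tray

## Robot

A 6-joint arm with a two-finger parallel gripper is mounted at the origin on the work surface. World frame = base frame: x ahead of the robot, y to its left, z up, the work surface at z = 0. Lengths are in m, angles in rad, forces in N, time in s.
With the tool pointing down it reaches from about 0.2 to 0.875 m from the base axis. Payload 3.4 kg.
Tool frame: the origin (TCP) lies on the centre line of the jaws, within the pads' length; the fingertips stand robot.tip_reach ahead of it and the grasp point (between the pads) lies 3 mm ahead of it (robot.tip_reach is the distance from the TCP to the fingertips, in m); z points along the fingers, y is the line along which they close (so a half turn about z gives the same grasp; the last joint's range is limited). The gripper opens to 94 mm and grips with 3 to 60 N. Pads are 16 mm wide; open, the fingers measure 119 mm over their backs; the gripper's body (75 mm by 177 mm) begins 78 mm behind the grasp point.
Start: joints at [1.139, 0.276, 1.505, -0, 1.361, -0.121], TCP at [0.176, 0.547, 0.227] pointing down, gripper open.
Joint ranges: [-2.89, 2.89], [-0.75, 2.08], [0.22, 2.7], [-1.18, 4.32], [0.11, 2.71], [-2.7, 2.7]. Speed limits (rad/s): [2.57, 2.57, 3.14, 3.14, 3.14, 3.14].

## Interface

Orientations are given as a rotation vector (axis times angle).
In Python, from plant import robot gives the robot as it stands. Calls block until the motion is done:
- robot.goto(position, orientation): joint-space move of the TCP to a pose.
- robot.line_to(position, speed=0.15, rotation=None): straight line of the TCP; rotation=None keeps the orientation; speed is the mean speed in m/s.
- robot.move_j(angles): joint-space move.
- robot.set_gripper(opening): finger opening in m; the grip force is fixed at half the most; returns when the fingers have stopped.
- robot.pause(seconds).
- robot.solve_ik(position, orientation): joint angles nearest the present ones, or None.
- robot.read_state(): the state.
- robot.read_camera(name): name is "side" or "top"; returns the picture (480x640x3 uint8, red, green, blue); there is no depth.
- robot.camera_info(name): a dict with "fx", "fy", "cx", "cy" (pixels), "R" (3x3) and "t" (3): a world point X has camera coordinates R X + t. Camera axes: x right, y down, z forward; pixel columns grow to the right and rows downward; lengths in m; the calibration is good to about 2 mm. A picture is of the moment at which its call begins. camera_info takes no time and is no camera call.
A pose or a line that the arm cannot do raises robot.Unreachable and nothing moves.
- robot.close_job(): hands the job in; it is judged then, once.
The state is a dict: "time": time; "qpos": joint angles; "joint_velocities": joint speeds; "tau": joint torques, N m; "ee_pos": TCP position; "ee_rot": TCP orientation; "wrist_force": force on the tool from outside, world axes, zero at the start; "torque": the same for the moment, N m; "grip_width": finger opening in m; "gripper_force": force on a finger pad.
Only numpy, scipy, OpenCV 4.12 (cv2) and the standard library are available. Lean on these libraries where they do the work, as an engineer would, in place of code of your own. Each camera call takes 0.05 s, during which the arm holds its last target. There are 200 camera calls.

## Task

The glass waiting mouth-down on the red pot holder still has to be rinsed: keeping it mouth-down, press it onto the middle of the glass rinser so that the sprung star plate goes all the way down, and hold it down for a good second. Then stand it mouth-down in the gap beside the three rinsed glasses on the round steel tray, set down rather than dropped, and let go, leaving the other glasses standing in their places and everything else on the ledge as it is.

Things in the scene. Friction and masses are not known exactly. Their poses are not given: they have to be found in the camera images.
- glass: The glass to rinse: greenish pressed-glass tumbler, 105 mm tall, standing mouth-down on the red pot holder. Mouth 70 mm across (wall 3.5 mm), tapering to 58 mm across at the closed base, which is now the top. 0.14 to 0.22 kg. Origin: centre of the mouth, so at the underside as it stands; z points up towards the closed base. It is round, so its yaw does not matter.
- pot_holder: Red silicone pot holder: flat disc 160 mm across, 8 mm thick, lying on the ledge with the glass to rinse on it (up to about 35 mm off its middle). It does not shift. Origin: centre of its underside. Pot holder and tray may be on either side (left or right) of the rinser.
- rinser: Press-down glass rinser fixed to the ledge: round steel basin, 155 mm across its rim and 42 mm high, inside diameter at the rim about 143 mm, with a black six-armed sprung star plate in the middle. Origin: centre of the basin's underside, on the ledge.
- star_top (a point): Middle of the star plate, level with the top of its six flat arms: 44 mm above the ledge at rest. The arms reach 55 mm from the middle; a steel spray nozzle 24 mm across stands 7 mm above the arms in the middle and goes inside the glass's mouth. Moves with the plate.
- star (a joint): Travel of the star plate, in m: 0 at rest (up), 0.012 fully pressed (12 mm straight down, onto a hard stop). The spring takes about 3.5 N to start and 9 N at the bottom, and lifts the plate again when let go; the weight of the glass alone does not press it.
- tray: Round stainless-steel tray, 280 mm across its rim, rim 18 mm high, flat floor 4 mm thick and about 260 mm across, loose, 0.7 kg. Three rinsed glasses stand on it about 78 mm from its middle, a quarter turn apart, which leaves the fourth quarter empty: the gap is 78 mm from the middle, opposite the middle one of the three. Origin: centre of its underside, on the ledge.
- rinsed1: Rinsed glass on the tray, same shape and frame as the glass to rinse (mouth-down, origin at the centre of the mouth). Stays where it is.
- rinsed2: Another rinsed glass on the tray, as rinsed1; the middle one of the three, opposite the gap.
- rinsed3: Another rinsed glass on the tray, as rinsed1.
- kettle: Bystander: tall aluminium kettle with spout and bail handle, 150 mm across, 255 mm high, near the far edge of the ledge, to the right. Origin: centre of its underside.
- dabba: Bystander: round steel dabba with a clipped lid, 145 mm across, 130 mm high, near the far edge. Origin: centre of its underside.
- tea_tin: Bystander: green tea tin with a brass lid, 96 mm across, 102 mm high, near the far edge. Origin: centre of its underside.
- chakla: Bystander: round wooden rolling stand on three short legs, 224 mm across, 47 mm high, far to the left. Origin: centre of its underside.
- pickle_jar: Bystander: amber pickle jar with a red cap, 84 mm across, 120 mm high, near the far edge. Origin: centre of its underside.
Not all that is in view belongs to the job. What is shaped like the glass but blue or pink is not meant.

How it is judged:
By the outcome, as a careful person would: the job done as asked, in the order asked, and still so for the second after the job is handed in, with the robot touching nothing.
It also fails if it takes over 54 s, if anything falls off the work surface, if the arm or the gripper's body presses on something with over 40 N, if the wrist force passes 120 N, or if a joint passes its speed limit or range.

## Working session

There is one attempt and no reset: what is moved stays moved. The work goes in short steps, each a Python script; the robot and the scene stay as the last script left them, time stands still between calls to the robot, and variables do not carry over. Pictures are saved under pics/ and viewed, at most 10 in all, crops included, and the job is handed in when it is done.

```bash
mkdir -p pics; ls
python3 - <<'E'
from plant import robot
import cv2,numpy as np
for n in("top","side"):
    cv2.imwrite(f"pics/{n}0.png",robot.read_camera(n)[:,:,::-1]); c=robot.camera_info(n)
    print(n,c["fx"],c["cx"],c["cy"],np.round(c["R"],3).tolist(),np.round(c["t"],3), -np.array(c["R"]).T@c["t"])
print(robot.tip_reach,robot.read_state())
E
```

```text
pics
top 610.5780771296959 317.48528348357667 247.05347189430213 [[0.007, -1.0, 0.009], [-0.999, -0.008, -0.052], [0.052, -0.008, -0.999]] [0.056 0.523 1.696] [0.43241822 0.0738818  1.72011908]
side 609.8226850508468 312.47329645233873 240.86595806517616 [[-0.989, -0.149, 0.008], [-0.098, 0.608, -0.788], [0.113, -0.78, -0.616]] [0.534 0.053 1.861] [0.32285518 1.49849077 1.1836319 ]
0.022 {'time': 0.1, 'qpos': array([ 1.13901527e+00,  2.76528446e-01,  1.50596202e+00, -6.37274179e-07,
        1.36068926e+00, -1.21011471e-01]), 'joint_velocities': array([ 0.00088847, -0.00053369, -0.00305422,  0.00080816, -0.00025419,
        0.00013672]), 'tau': array([ 2.06975819e-03, -4.05454445e+01, -2.37781209e+01,  7.01739639e-02,
        2.99988384e-02, -4.07345283e-05]), 'ee_pos': array([0.17565196, 0.54704111, 0.22671083]), 'ee_rot': array([-4.86126434e-01, -3.10331475e+00,  2.39828904e-03]), 'wrist_force': array([ 0.32895662, -0.27223657,  0.13863055]), 'torque': array([ 0.01676543, -0.01573282,  0.03780403]), 'gripper_force': 0.0, 'grip_width': 0.09413733123752292}
```

View pics/top0.png

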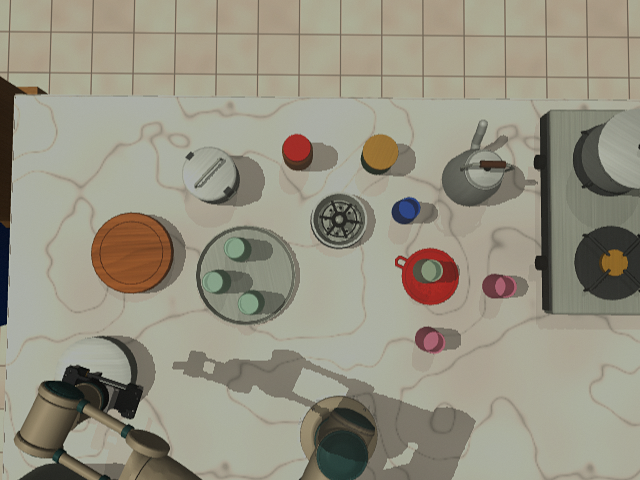

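View pics/side0.png

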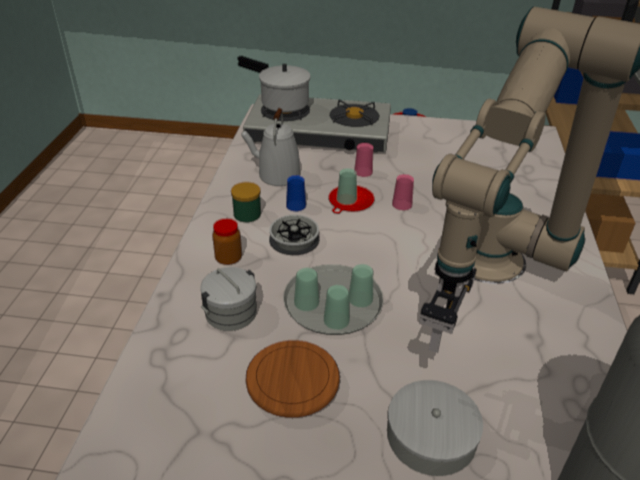

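Candidates (top view): green glass on the red holder (431,270), blue one (405,210), pink ones (498,286) and (429,340), and green ones on the tray. The first fits: it is greenish and on the red pot holder. I'll measure it and confirm with a crop.

```bash
cat > h.py <<'E'
import cv2,numpy as np
from plant import robot
def ray(cam,uv,z):
    c=robot.camera_info(cam);R=np.array(c["R"]);o=-R.T@c["t"]
    d=R.T@[(uv[0]-c["cx"])/c["fx"],(uv[1]-c["cy"])/c["fy"],1]
    return o+d*(z-o[2])/d[2]
def proj(cam,X):
    c=robot.camera_info(cam);p=np.array(c["R"])@X+c["t"]
    return np.array([c["fx"]*p[0]/p[2]+c["cx"],c["fy"]*p[1]/p[2]+c["cy"]])
def blobs(m,amin):
    n,l,s,c=cv2.connectedComponentsWithStats(m.astype(np.uint8))
    return [(l==i,s[i],c[i]) for i in range(1,n) if s[i][4]>=amin]
E
cat > m1.py <<'E'
from h import *
for cam in("top","side"):
    im=cv2.imread(f"pics/{cam}0.png");hsv=cv2.cvtColor(im,cv2.COLOR_BGR2HSV);H,S,V=cv2.split(hsv)
    g=(H>50)&(H<95)&(S>38)&(V>60)
    for m,s,c in blobs(g,100):
        print(cam,"green",s,c.round(1), "medV",np.median(V[m]))
    r=((H<6)|(H>174))&(S>200)
    for m,s,c in blobs(r,200): print(cam,"red",s,c.round(1))
im=cv2.imread("pics/top0.png")
a=cv2.resize(im[185:335,190:340],None,fx=4,fy=4,interpolation=cv2.INTER_CUBIC)[:600,:]
b=cv2.resize(im[235:310,390:465],None,fx=4,fy=4,interpolation=cv2.INTER_CUBIC)
cv2.imwrite("pics/c1.png",np.hstack([a[:,:500],np.vstack([b,cv2.resize(im[180:255,303:378],None,fx=4,fy=4)])]))
E
python3 m1.py
```

```text
top green [224 237  27  25 523] [237.1 248.8] medV 147.0
top green [202 270  29  24 535] [216.4 281.5] medV 139.0
top green [238 290  27  25 513] [250.9 302.4] medV 155.0
top green [317 446  38  34 662] [332.8 463.1] medV 65.0
side green [  0   0  52  64 936] [18.5 21.5] medV 66.0
side green [ 50  70  20  25 116] [60.6 82.7] medV 71.0
side green [ 13  99  40  42 350] [ 32.2 122.9] medV 71.0
side green [ 10 146  27  20 120] [ 24.3 156. ] medV 71.5
side green [338 170  18  27 393] [347.1 182.7] medV 101.0
side green [ 325  265   48   64 1722] [348.3 297.2] medV 104.0
side green [295 269  24  41 840] [306.2 289.5] medV 104.0
side red [329 187  45  24 522] [353.7 200.1]
side red [214 219  23  17 323] [225.1 227.4]
```

View pics/c1.png

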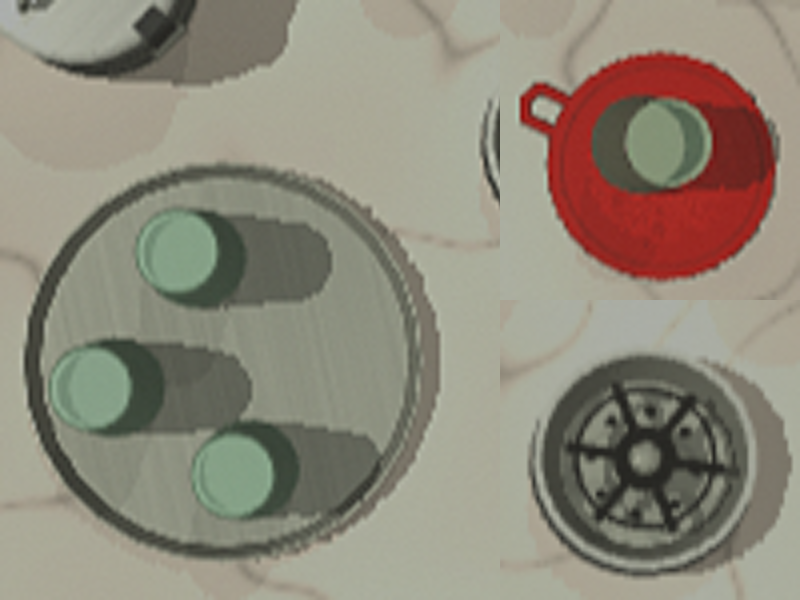

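The crop confirms that the green glass stands on the red holder (base disc centred near pixel 432,270). The rinser nozzle is near (339,219), and the tray gap is towards the right. Now positions.

```bash
cat > m2.py <<'E'
from h import *
im=cv2.imread("pics/top0.png");H,S,V=cv2.split(cv2.cvtColor(im,cv2.COLOR_BGR2HSV))
def disc(u,v,z,big=20):
    sl=np.zeros(H.shape,bool);sl[v-big:v+big,u-big:u+big]=1
    b,g,r=[c.astype(int) for c in cv2.split(im)]
    m=sl&(g>r+8)&(V>95)
    m,s,c=max(blobs(m,20),key=lambda t:t[1][4])
    k=max(cv2.findContours(m.astype(np.uint8),0,1)[0],key=cv2.contourArea)
    (x,y),rad=cv2.minEnclosingCircle(k)
    print("disc",s,(round(x,1),round(y,1)),"r",round(rad,1)); return ray("top",(x,y),z)
G={n:disc(u,v,z) for n,u,v,z in(("glass",432,270,.113),("r1",235,248,.109),("r2",213,281,.109),("r3",248,303,.109))}
for n in G: print(n,G[n].round(4),"side mouth/base",proj("side",G[n]*[1,1,0]+[0,0,.006]).round(1),proj("side",G[n]).round(1))
c=(G["r1"]+G["r3"])/2
print("tray",c,[round(np.linalg.norm((G[k]-c)[:2])*1e3,1) for k in("r1","r2","r3")],"gap",2*c-G["r2"], "sym gap", c+.078*(c-G["r2"])/np.linalg.norm(c-G["r2"]))
print("tray rim proj",[proj("top",np.r_[c[:2]+.14*np.array(d),.018]).round(1) for d in((1,0),(-1,0),(0,1),(0,-1))],"expect v163/4..; u")
r=((H<6)|(H>174))&(S>150)
for m,s,cc in blobs(r,500):
    k=cv2.convexHull(np.argwhere(cv2.morphologyEx(m.astype(np.uint8),cv2.MORPH_OPEN,np.ones((7,7))))[:,::-1].astype(np.int32))
    (x,y),rad=cv2.minEnclosingCircle(k);print("holder",(x,y),rad,ray("top",(x,y),.008))
z=V[212:228,332:348];print("nozzle\n",z)
q=ray("top",(339.4,219.1),.051);print("rinser",q,[proj("top",np.r_[q[:2]+.0775*np.array(d),.042]).round(1) for d in((1,0),(-1,0),(0,1),(0,-1))],"star in side",proj("side",q))
E
python3 m2.py
```

```text
disc [422 260  21  22 348] (431.1, 270.1) r 10.9
disc [224 237  21  23 353] (234.0, 248.0) r 11.4
disc [202 270  21  24 358] (213.1, 281.5) r 11.5
disc [238 293  21  22 364] (248.5, 303.5) r 11.9
glass [ 0.4583 -0.2392  0.113 ] side mouth/base [346.4 199.6] [347.7 172.9]
r1 [0.5129 0.2809 0.109 ] side mouth/base [307.  301.6] [307.1 273.7]
r2 [0.4243 0.3345 0.109 ] side mouth/base [336.3 318.9] [337.6 290.7]
r3 [0.3672 0.2408 0.109 ] side mouth/base [360.5 297.5] [362.6 269.7]
tray [0.4400703  0.26084876 0.109     ] [np.float64(75.6), np.float64(75.3), np.float64(75.6)] gap [0.45587226 0.18721909 0.109     ] sym gap [0.45643751 0.1845853  0.109     ]
tray rim proj [array([245.7, 225.7]), array([244.4, 326.5]), array([194.6, 275.5]), array([295.4, 276.2])] expect v163/4..; u
holder (296.5454406738281, 147.5454559326172) 13.716544151306152 [0.80407237 0.12106141 0.008     ]
holder (429.293701171875, 275.97027587890625) 28.82000160217285 [ 0.44351583 -0.25448704  0.008     ]
nozzle
 [[ 91  98 122  36  40  49  37  36  37  43  61  44  39  37  84 132]
 [ 90  93  66  36  42  40  40  40  40 
[... 455 characters left out ...]
4 145 140 135 121 110  44  42  43  40  41]
 [ 38  41  40  46 122 124 138 138 120 123  85  39  40  40  43  41]
 [ 36  39  39  36  73  92 124 122  97  92  51  38  40  39  62  73]
 [ 52  37  40  41  38  61  82  77  74  42  39  40  39  44  91 102]
 [110  38  41  39  40  40  40  36  39  38  37  39  38  60 101 101]
 [119  37  39  38  40  39  40  39  40  41  40  41  54  88  96  99]
 [ 63  39  37  71  41  37  38  38  37  41  39  52  81 100  97  99]
 [ 39  36  70 121  95  71  73  54  68  50  40  51  93  94  95  94]]
rinser [5.97416739e-01 5.14574384e-04 5.10000000e-02] [array([339.4, 191.5]), array([339.1, 247.5]), array([311.2, 219.2]), array([367.3, 219.6])] star in side [294.27306166 226.34179517]
```

Everything checks out: the rinsed glasses are 75–76 mm from the tray centre, the glass is on the holder 21 mm off its middle, and the projected rim matches. Now I grasp.

```bash
cat >> h.py <<'E'
ROT=np.pi*np.array([np.sin(.1),-np.cos(.1),0])
def st():
    s=robot.read_state();print("t%.2f"%s["time"],s["ee_pos"].round(4),"F",s["wrist_force"].round(1),"w%.4f"%s["grip_width"],"gf%.1f"%s["gripper_force"]);return s
E
python3 - <<'E'
from h import *
robot.goto([.458,-.239,.25],ROT);st()
robot.line_to([.458,-.239,.088],speed=.12);st()
robot.set_gripper(0);st()
robot.line_to([.458,-.239,.25],speed=.15);st()
for n in("top","side"): cv2.imwrite(f"pics/{n}1.png",robot.read_camera(n)[:,:,::-1])
im=cv2.imread("pics/side1.png");cv2.imwrite("pics/s1c.png",cv2.resize(im[80:280,230:430],None,fx=3,fy=3))
E
```

```text
t3.03 [ 0.4583 -0.2384  0.25  ] F [ 0.1 -0.1 -0.5] w0.0940 gf0.0
t4.53 [ 0.4585 -0.2393  0.0886] F [-1.  -0.5  0.1] w0.0938 gf0.0
t5.14 [ 0.458  -0.2391  0.0881] F [-0.4 -1.   0.9] w0.0622 gf29.8
t6.38 [ 0.4574 -0.2386  0.2489] F [-1.  -0.5 -2.1] w0.0620 gf29.7
```

View pics/s1c.png

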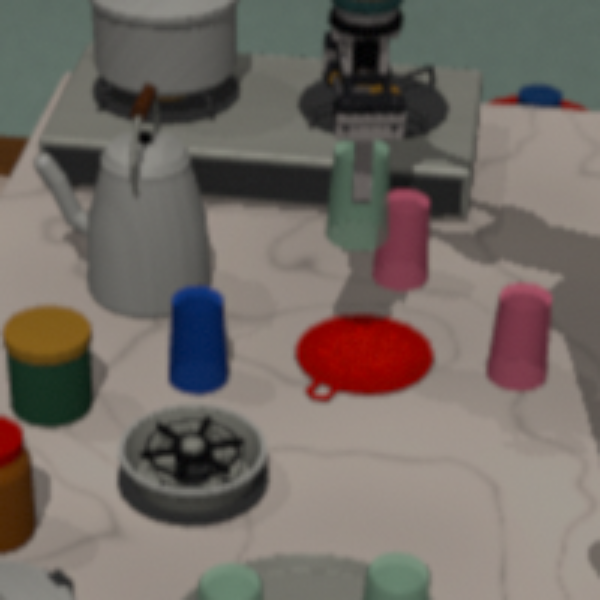

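The glass is held upright and clear of the holder. The nozzle at side pixel (294.7,227.7) agrees with the computed (294.3,226.3). Next is pressing, guided by force.

Run:
```python
from h import *
x,y=.597,.001
robot.line_to([x,y,.25],speed=.2)
robot.line_to([x,y,.130],speed=.12);s=st();f0=s["wrist_force"][2]
z=.127
while z>.098:
    robot.line_to([x,y,z],speed=.03);s=st();f=s["wrist_force"][2]-f0
    if f>22: break
    z-=.0015
cv2.imwrite("pics/side2.png",robot.read_camera("side")[:,:,::-1])
robot.pause(1.3);st()
im=cv2.imread("pics/side2.png");cv2.imwrite("pics/s2c.png",cv2.resize(im[130:270,230:370],None,fx=4,fy=4))
```

```text
t9.16 [0.5977 0.0009 0.1308] F [-0.3  0.2 -2.2] w0.0620 gf29.7
t9.41 [0.5971 0.001  0.1273] F [ 0.1 -0.3 -2.8] w0.0619 gf29.7
t9.66 [0.5969 0.001  0.1254] F [-0.1  0.1 -1.6] w0.0622 gf29.7
t9.91 [0.5973 0.001  0.1242] F [ 0.7 -0.6 -0.1] w0.0620 gf29.8
t10.16 [0.5973 0.001  0.1229] F [0.4 0.9 0.8] w0.0620 gf29.8
t10.41 [0.5973 0.001  0.1212] F [0.4 0.1 2.7] w0.0621 gf29.8
t10.66 [0.5973 0.001  0.1196] F [0.8 0.8 3.2] w0.0622 gf29.9
t10.91 [0.5973 0.0009 0.1181] F [ 0.4 -0.4  2.9] w0.0619 gf29.9
t11.16 [0.5972 0.001  0.1166] F [-0.1 -0.2  3.4] w0.0621 gf29.9
t11.41 [0.5972 0.001  0.1152] F [ 1.4 -0.1  4.3] w0.0620 gf29.9
t11.66 [0.5973 0.001  0.1138] F [ 0.5 -0.   6.3] w0.0620 gf29.9
t11.91 [0.5973 0.001  0.1124] F [ 1.  -0.2  6.2] w0.0615 gf30.0
t12.16 [0.5974 0.001  0.1119] F [-0.4 -0.1 11.4] w0.0620 gf30.1
t12.41 [0.5976 0.001  0.1118] F [-1.7  0.2 18.1] w0.0616 gf30.2
t12.66 [0.5977 0.001  0.1117] F [-3.6  0.7 23.8] w0.0620 gf30.4
t14.01 [0.5977 0.001  0.1117] F [-3.9  0.3 24.8] w0.0619 gf30.4
```

View pics/s2c.png

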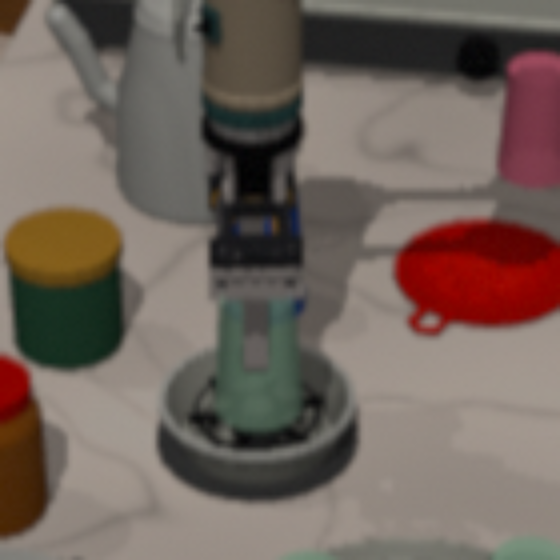

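The hard stop showed up at z≈0.112, as predicted. The glass is centred in the basin at crop pixel (257,420), and it was held for more than 1.3 s. Now the placing.

Run:
```python
from h import *
x,y=.4562,.1855
robot.line_to([.597,.001,.25],speed=.15);st()
robot.line_to([x,y,.25],speed=.2)
robot.line_to([x,y,.092],speed=.12)
robot.pause(.3);s=st();f0=s["wrist_force"][2]
z=.090
while z>.077:
    robot.line_to([x,y,z],speed=.03);s=st()
    if s["wrist_force"][2]-f0>3.5: break
    z-=.001
cv2.imwrite("pics/side3.png",robot.read_camera("side")[:,:,::-1])
im=cv2.imread("pics/side3.png");cv2.imwrite("pics/s3c.png",cv2.resize(im[200:350,240:440],None,fx=4,fy=4))
```

```text
t15.11 [0.596  0.0011 0.2483] F [-0.  -0.  -2.6] w0.0619 gf29.7
t18.18 [0.4564 0.1856 0.0923] F [-0.1 -0.6 -1.8] w0.0623 gf29.7
t18.43 [0.4561 0.1855 0.0899] F [-0.5  0.5 -2.1] w0.0623 gf29.7
t18.68 [0.4562 0.1855 0.0889] F [ 0.7 -0.1 -1.3] w0.0618 gf29.7
t18.93 [0.4561 0.1855 0.0879] F [-0.2  0.  -2.1] w0.0616 gf29.7
t19.18 [0.4561 0.1855 0.0869] F [-0.  -0.7 -2.1] w0.0622 gf29.7
t19.43 [0.4562 0.1855 0.0859] F [ 0.2  1.  -1.6] w0.0618 gf29.7
t19.68 [0.4561 0.1855 0.0849] F [-0.1 -0.4 -1.4] w0.0617 gf29.7
t19.93 [0.4564 0.1855 0.0841] F [ 0.5 -0.1 -0.7] w0.0619 gf29.7
t20.18 [0.4565 0.1856 0.084 ] F [-1.  -0.7  6.1] w0.0618 gf29.9
```

View pics/s3c.png

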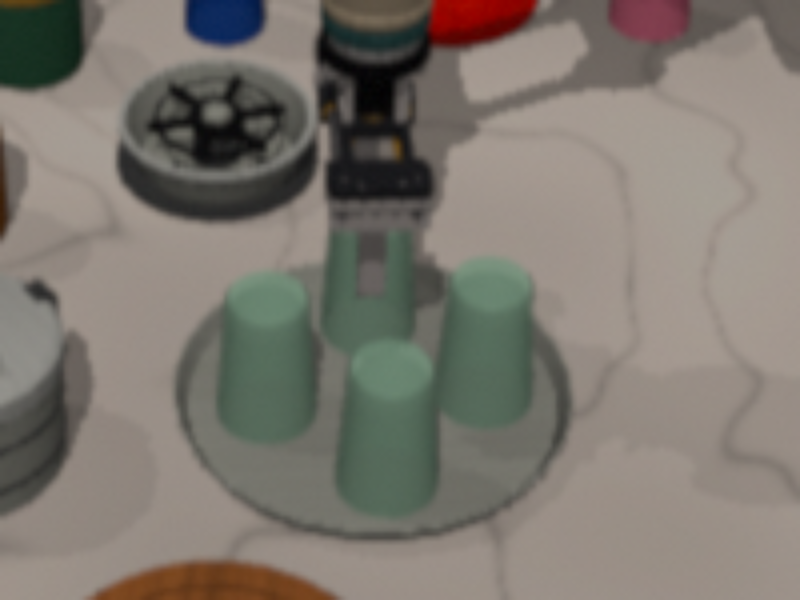

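The glass stands on the tray floor in the gap (crop 368,335), with contact at z=0.084 as predicted. I release and check.

Run:
```python
from h import *
robot.set_gripper(.086);st()
robot.line_to([.4562,.1855,.27],speed=.1);st()
robot.goto([.3,-.1,.35],ROT)
robot.pause(.3);s=st()
for n in("top","side"): cv2.imwrite(f"pics/{n}4.png",robot.read_camera(n)[:,:,::-1])
a=cv2.imread("pics/top4.png")[170:350,180:350];b=cv2.imread("pics/side4.png")[200:350,250:420]
cv2.imwrite("pics/c4.png",np.hstack([cv2.resize(a,(400,424)),cv2.resize(b,(400,424))]))
```

```text
t20.82 [0.4561 0.1855 0.0829] F [-0.1 -0.6  0.1] w0.0860 gf0.0
t22.83 [0.4559 0.1854 0.2694] F [-0.1  0.5  0.1] w0.0861 gf0.0
t24.40 [ 0.3003 -0.0997  0.3498] F [-0.3 -0.5  0.7] w0.0860 gf0.0
```

View pics/c4.png

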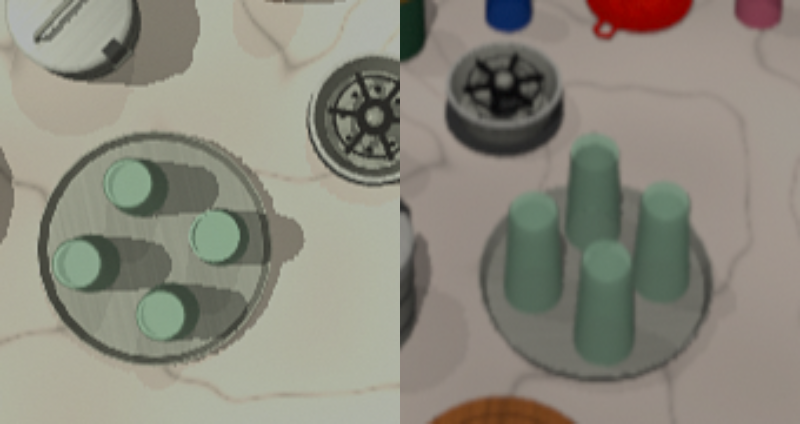

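All four glasses stand upright and evenly spaced. The new one is in the gap at top-crop (217,237), and the star plate is back up.

```bash
python3 -c "
from plant import robot
print(robot.close_job())"
```

```text
the job is handed in; nothing more can be done
None
```

The glass was pressed to the rinser's hard stop, held there for over a second, and set down mouth-down in the tray gap without disturbing the other glasses; the job was handed in at about 24.5 s.

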